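# Open the board cutter

### The arm

A 6-joint arm with a two-finger parallel gripper is mounted at the origin on the work surface. World frame = base frame: x ahead of the robot, y to its left, z up, the work surface at z = 0. Lengths are in m, angles in rad, forces in N, time in s.
With the tool pointing down it reaches from about 0.35 to 0.975 m from the base axis. Payload 4.9 kg.
Tool frame: the origin (TCP) lies at the very end of the fingers, on their centre line; the grasp point (between the pads) lies 19 mm behind it (ctrl.pinch_z is the distance from the TCP to the grasp point, in m); z points along the fingers, y is the direction in which the jaws open and shut (so a half turn about z gives the same grasp; the last joint's range is limited). The gripper opens to 85 mm and grips with 20 to 120 N. Pads are 22 mm wide; open, the fingers measure 114 mm over their backs; the gripper's body (76 mm by 85 mm) begins 54 mm behind the grasp point. The pads swing forward as they close: fully open they stand 13 mm farther back than shut.
Start: joints at [1.036, 0.053, 1.613, -0, 1.476, -0.119], TCP at [0.252, 0.572, 0.231] pointing down, gripper open.
Joint ranges: [-3.01, 3.01], [-1.01, 2.22], [0.06, 2.58], [-1.02, 4.17], [0.09, 2.62], [-3.14, 3.14]. Speed limits (rad/s): [2.57, 2.57, 3.14, 3.14, 3.14, 3.14].

### API

Orientations are given as a rotation vector (axis times angle).
In Python, from station import ctrl gives the robot as it stands.
- The arm moves only by the tool carry_out, never from a script. Its argument "series" is a list of rows, each a list of 7 numbers: the shift along the world's x, y, z each as a share of 0.025 m, from -1 to 1, then the turn, a rotation vector about the world's x, y, z each as a share of 0.1 rad, from -1 to 1, then the opening, from 0 (shut) to 1 (fully open). A call has 1 to 12 rows; each row shifts and turns the commanded pose from where the row before left it; what a row does not reach is not made up. A row lasts 1/10 s, in which the tool goes at most 50 mm and 8.59 degrees, less where a joint would pass 70% of its speed; a pose out of reach is approached as far as the arm can. A call with a number of a shift or a turn outside -1 to 1 is refused whole. A call with a gripper value outside its range is refused whole. The fingers move at their own pace and stop on an object; "grip_force" is the grip in N (left out, the last holds). Time passes only in rows, so rows that do not move let the fingers close. It gives the time, the measured TCP pose, the force and the opening at its end, in the units of the state.
- ctrl.get_obs(): the state, without advancing time (a new reading comes with each control period).
- ctrl.get_image(name): name is "scene" or "top" or "wrist"; returns a dict with "frame" (420x560x3 uint8, blue, green, red), "fx", "fy", "cx", "cy" (pixels), "R" (3x3) and "t" (3): a world point X has camera coordinates R X + t; the wrist camera has in their place "hand_eye" (4x4, takes a point from camera to tool coordinates, whose origin is the TCP and whose axes are the flange's). Camera axes: x right, y down, z forward; pixel columns grow to the right and rows downward; lengths in m; the calibration is good to about 2 mm. A picture is of the moment at which its call begins: read the wrist's pose just before it. There is no depth.
- ctrl.finish_job(): hands the job in, once; it reports no verdict.
Trained networks look in a picture, given as the dict that the camera call returned (one of the last four; its "shot" number tells which), for a name from the list of things; names that differ only in an ending like _2 or _b are one class to them, and where a whole thing is asked for, a point or a joint stands for the part that bears it (a point fixed in the world has none). Each returns a list of dicts, best first, with "p" (0 to 1); they miss things now and then, are a little off and sometimes report something else, mostly with a low value. They report only what shows in the picture. A call takes as long as a camera call.
- ctrl.trace(picture, name): "mask" (420x560 bool, what is visible of it) and "rect" ([left, top, width, height] as shares, 0 to 1, of the picture: columns of its width, rows of its height, round what is visible of it).
- ctrl.mark_of(picture, name): "position" ([column, row] as shares, 0 to 1, of the picture: columns of its width, rows of its height: a listed point, or the origin of a listed thing).
The state is a dict: "t": time; "q": joint angles; "dq": joint speeds; "effort": joint torques, N m; "tool_pos": TCP position; "tool_rot": TCP orientation; "contact_force": force on the tool from outside, world axes, zero at the start; "wrist_torque": the same for the moment, N m; "opening": finger opening in m.
Only numpy, scipy, OpenCV 4.12 (cv2) and the standard library are available. Lean on these libraries where they do the work, as an engineer would, in place of code of your own. Each camera call takes 0.05 s, during which the arm holds its last target.

### The job

Open the board cutter for the next board: with the fingertips push the red-knobbed safety catch round until it is clear of the blade arm, then push the counterweighted arm up from under its black handle, past its balance point, and let it go so that it stays raised by itself. Do not grip the handle or fling the arm up, never touch the blade, and leave the board on the bed and the jar, bottle and tub where they stand.

Things in the scene. Friction and masses are not known exactly. Their poses are not given: they have to be found in the camera images.
- cutter: Fixed bench board cutter. Origin: on the table under the blade arm's centre line, level with the bed's handle-side edge; x along the arm from handle to pivot, y across the bed, z up. Grey bed: x 0 to 300, y 15 to 315 mm, top 50 mm high; clamp bar beside the arm up to 72 mm high. The arm's pivot axis, parallel to y, passes through (270, 0, 85) mm. The arm is a 22 mm wide bar, top 98 mm high when down.
- blade_arm (a joint): Green blade arm's angle about its level pivot (rad): 0 = down, 1.05 = raised, its tail on the rubber buffer. Below its balance point (0.30 to 0.55) it falls shut when let go; above it the counterweight behind the pivot carries it, damped, up to the buffer in 1 to 2 s (at most 2.3 rad/s). Under the catch it can rise only 0.02 rad.
- handle: The black handle with its thin steel neck, part of the arm; origin in the handle's middle. To be pushed only, never gripped.
- handle_end (a point): Centre of the round free end (radius 14 mm) of the black handle: push up under it; 2 to 3 N upward lifts it. The handle is a 28 mm bar, 91 mm between end centres, in line with the arm, rising 15 degrees to this end. It swings about the pivot with the arm: 380 mm from the pivot along the arm, 42 mm above its centre line; arm down, 127 mm above the table.
- blade: The steel blade, 275 mm long, 36 mm deep, 3 mm thick, on the bed side of the arm's bar and hanging 26 mm below it; origin near its handle end, 20 mm above its edge. It must not be touched.
- catch (a joint): Safety catch's angle about its upright pin (rad): 0 = its tongue lies straight across the arm (locked); it grows as the tongue swings away from the handle towards the pivot, to 1.5 = alongside the arm, over the bed. Clear of the arm from about 1.05. Starts at 0 to 0.3, stays where left; about 1.5 N at the knob moves it.
- catch_knob (a point): Centre of the red knob of the catch: an upright round stub, radius 6 mm, 30 mm high, spanning 106 to 136 mm above the table, standing on the tongue 42 mm from the pin. With the catch at 0 it is right above the arm's centre line. Push it sideways.
- catch_pin (a point): Axis of the catch's upright pin, on the bed beside the arm, 42 mm from the arm's centre line; this point is at the tongue's mid-thickness, 103.5 mm above the table. The tongue is 14 mm wide, 6 mm thick (top 106.5 mm above the table) and reaches 50 mm from the pin.
- board: Loose brown mount board, 200 by 120 by 6 mm, lying on the bed; origin under its middle. To be left alone.
- jar: Glass jar with black lid, 64 mm diameter, 80 mm high, loose on the table; origin under its middle. To be left alone.
- wash_bottle: White wash bottle, 60 mm diameter, 150 mm high, loose on the table; origin under its middle. To be left alone.
- tub: White open tub of gesso, 86 mm across the rim, 62 mm high, loose on the table; origin under its middle. To be left alone.

How it is judged:
By the outcome, as a careful person would: the job done as asked, in the order asked, and still so for the second after the job is handed in, with the robot touching nothing.
It also fails if it takes over 51 s, if anything falls off the work surface, if the arm or the gripper's body presses on something with over 40 N, if the wrist force passes 120 N, or if a joint passes its speed limit or range.

## Working session

There is one attempt and no reset: what is moved stays moved. The work goes in short steps, Python scripts to look and compute and a tool call to move; the robot and the scene stay as the last step left them, time stands still between calls to the robot, and variables do not carry over. Pictures are saved under pics/ and viewed, and the job is handed in when it is done.

Besides the shell and the picture viewer there is one more tool, called after "Request:" as name(argument=value, ...) on one line, values as JSON. carry_out: Moves the arm, as the interface text tells. Shift numbers are shares of 0.025 m and turn numbers shares of 0.1 rad, none past 1 either way. Its arguments: {"type":"object","properties":{"series":{"type":"array"},"grip_force":{"type":"number"}},"required":["series"]}

```bash
ls; mkdir -p pics; cat > h.py <<'E'
import numpy as np, cv2
from station import ctrl
from scipy.spatial.transform import Rotation as Rn
def P(im):
    if "R" in im and im.get("R") is not None:
        R=np.array(im["R"]);t=np.array(im["t"])
    else:
        o=ctrl_obs; H=np.array(im["hand_eye"]); Rt=Rn.from_rotvec(o["tool_rot"]).as_matrix()
        T=np.eye(4);T[:3,:3]=Rt;T[:3,3]=o["tool_pos"]; W=np.linalg.inv(T@H); R=W[:3,:3];t=W[:3,3]
    return R,t
def K(im): return np.array([[im["fx"],0,im["cx"]],[0,im["fy"],im["cy"]],[0,0,1.]])
def proj(im,X):
    R,t=P(im); c=R@np.array(X)+t; return (K(im)@c)[:2]/c[2]
def ray(im,px):
    R,t=P(im); d=R.T@np.linalg.inv(K(im))@np.array([px[0],px[1],1.]); return -R.T@t,d/np.linalg.norm(d)
def atz(im,px,z):
    o,d=ray(im,px); return o+d*(z-o[2])/d[2]
def tri(rs):
    A=sum(np.eye(3)-np.outer(d,d) for o,d in rs); b=sum((np.eye(3)-np.outer(d,d))@o for o,d in rs); X=np.linalg.solve(A,b)
    return X,[np.linalg.norm(np.cross(X-o,d)) for o,d in rs]
E
python3 - <<'E'
from h import *
import h
np.set_printoptions(precision=4,suppress=True)
h.ctrl_obs=o=ctrl.get_obs(); print(o["t"],o["tool_pos"],o["tool_rot"])
rays={}
for n in ["scene","top","wrist"]:
    im=ctrl.get_image(n); cv2.imwrite(f"pics/{n}0.png",im["frame"])
    for k in ["cutter","handle","handle_end","blade","catch_knob","catch_pin","board","jar","wash_bottle","tub"]:
        r=ctrl.mark_of(im,k)
        if r:
            px=np.array(r[0]["position"])*[560,420]; print(n,k,px,r[0]["p"])
            if r[0]["p"]>.4: rays.setdefault(k,[]).append(ray(im,px))
for k,v in rays.items():
    if len(v)>1: print(k,*tri(v))
print(ctrl.get_obs()["t"], ctrl.pinch_z)
E
```

```text
pics
0.0 [0.2521 0.5712 0.2301] [-0.6483 -3.0733  0.0032]
scene cutter [318.024 195.72 ] 0.57
scene handle [351.12  165.396] 0.8
scene handle_end [373.184 158.508] 0.85
scene blade [318.024 184.38 ] 0.72
scene catch_knob [312.984 167.412] 0.52
scene catch_pin [317.576 189.084] 0.69
scene board [285.992 258.384] 0.66
scene jar [173.992 247.086] 0.93
scene wash_bottle [373.52  254.184] 0.67
scene tub [408.576 257.082] 0.91
top cutter [236.88  240.198] 0.7
top handle [206.024 240.996] 0.8
top handle_end [180.096 239.316] 0.92
top blade [243.096 236.586] 0.56
top catch_knob [247.52  245.616] 0.54
top catch_pin [242.984 228.984] 0.7
top board [287.504 177.912] 0.88
top jar [375.928 222.684] 0.59
top wash_bottle [207.704 173.502] 0.97
top tub [180.096 165.102] 0.94
cutter [ 0.5043  0.1455 -0.0007] [np.float64(0.002458127055938587), np.float64(0.0024581270559385976)]
handle [0.5053 0.2122 0.1083] [np.float64(0.002864197636422352), np.float64(0.002864197636422358)]
handle_end [0.5093 0.2699 0.1205] [np.float64(0.0008285537293948414), np.float64(0.0008285537293948198)]
blade [0.5154 0.1252 0.0761] [np.float64(0.004380661274390815), np.float64(0.004380661274390887)]
catch_knob [0.4938 0.1117 0.1228] [np.float64(0.007331443836437486), np.float64(0.007331443836437424)]
catch_pin [0.5334 0.1208 0.0835] [np.float64(0.0005872455844458895), np.float64(0.0005872455844459148)]
board [0.6684 0.0027 0.0401] [np.float64(0.0020089086955308003), np.float64(0.0020089086955308567)]
jar [ 0.5456 -0.2409 -0.0047] [np.float64(0.004502250220172457), np.float64(0.004502250220172409)]
wash_bottle [ 0.6945  0.2277 -0.0189] [np.float64(0.004481558911192376), np.float64(0.004481558911192452)]
tub [ 0.7228  0.311  -0.028 ] [np.float64(0.002922852629151889), np.float64(0.002922852629151878)]
1.65 0.0187
```

View images.

View pics/scene0.png

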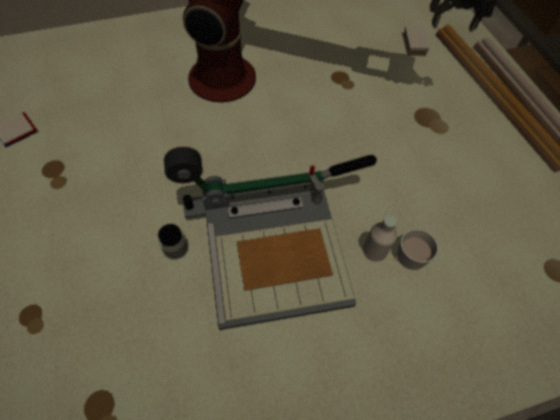

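View pics/top0.png

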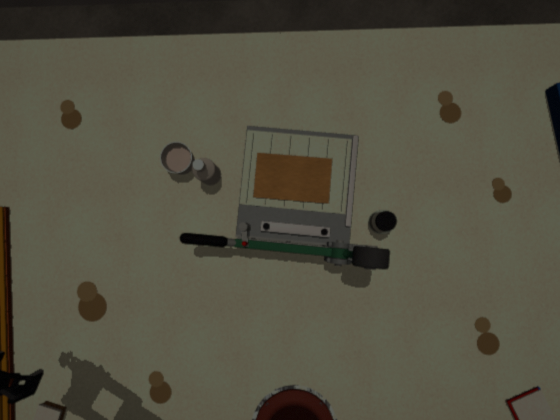

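View pics/wrist0.png

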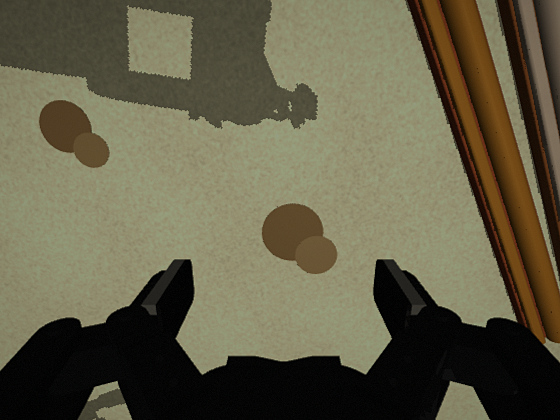

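```bash
python3 - <<'E'
from h import *
import h
np.set_printoptions(precision=4,suppress=True)
print([x for x in dir(ctrl) if not x.startswith('__')])
h.ctrl_obs=o=ctrl.get_obs(); print(o)
im=ctrl.get_image("wrist"); print(np.array(im["hand_eye"]),im["fx"],im["cx"],im["cy"]); print(P(im), Rn.from_rotvec(o["tool_rot"]).as_matrix())
for n in ["scene","top"]:
    im=ctrl.get_image(n); R,t=P(im); print(n,-R.T@t,im["fx"])
    c={"scene":(150,130,250,140),"top":(160,110,250,180)}[n]
    a=im["frame"][c[1]:c[1]+c[3],c[0]:c[0]+c[2]]
    a=cv2.convertScaleAbs(a,alpha=1.8)
    cv2.imwrite(f"pics/{n}1.png",cv2.resize(a,None,fx=3.2,fy=3.2,interpolation=cv2.INTER_CUBIC))
E
```

```text
['MotionError', 'finish_job', 'get_image', 'get_obs', 'mark_of', 'pinch_z', 'trace']
{'t': 1.65, 'q': array([ 1.036 ,  0.0527,  1.6129, -0.    ,  1.476 , -0.119 ]), 'dq': array([ 0.0003,  0.0014, -0.002 , -0.0001,  0.0002,  0.001 ]), 'effort': array([ -0.0002, -39.3661, -37.0452,  -0.0002,   0.0005,   0.    ]), 'tool_pos': array([0.2524, 0.5717, 0.2313]), 'tool_rot': array([ 0.6484,  3.0739, -0.    ]), 'contact_force': array([ 0.2271, -0.1978,  0.6088]), 'wrist_torque': array([-0.0382,  0.0001,  0.0308]), 'opening': 0.08541002104201559}
[[ 0.0003 -0.955  -0.2965  0.0771]
 [ 1.      0.0003  0.0001 -0.0001]
 [ 0.     -0.2965  0.955  -0.1429]
 [ 0.      0.      0.      1.    ]] 310.53736351128765 283.25174543775637 203.70667561636563
(array([[ 0.4037,  0.9149, -0.    ],
       [ 0.8738, -0.3855,  0.2965],
       [ 0.2713, -0.1197, -0.955 ]]), array([-0.6249, -0.0375,  0.3802])) [[-0.9148  0.4039  0.    ]
 [ 0.4039  0.9148 -0.    ]
 [-0.     -0.     -1.    ]]
scene [ 1.0309 -0.1545  0.9231] 417.0913023601599
top [0.5048 0.0005 1.0532] 381.81761794400705
```

View pics/top1.png

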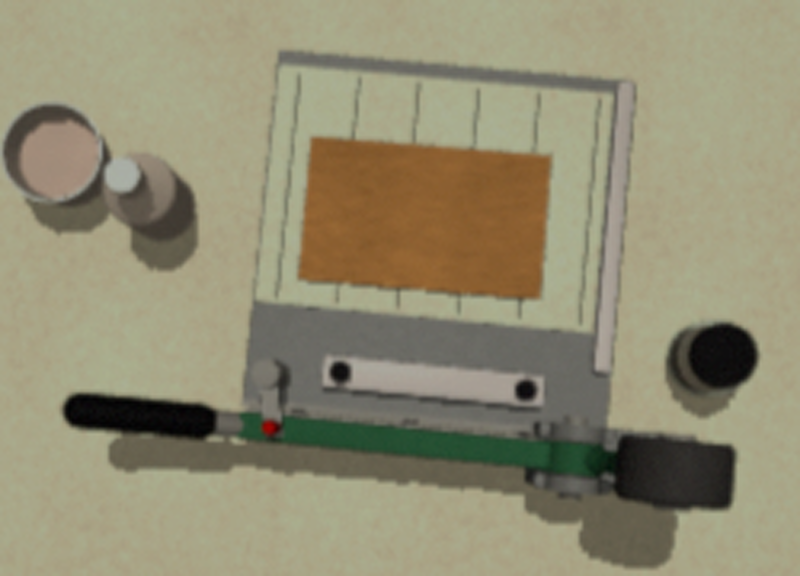

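View pics/scene1.png

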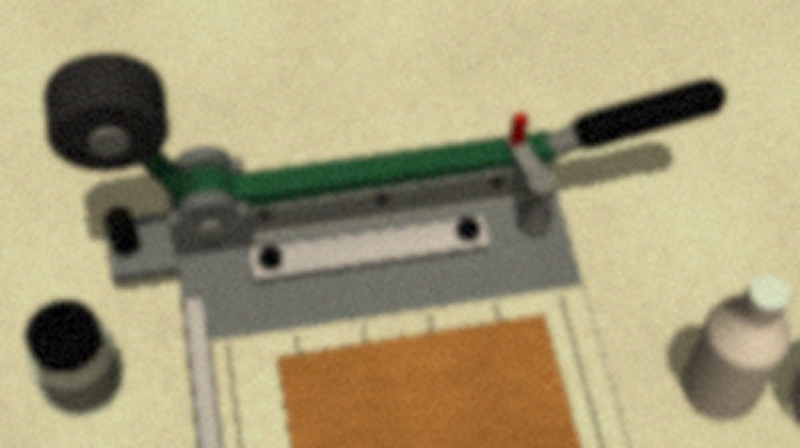

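```bash
python3 - <<'E'
from h import *
import h
np.set_printoptions(precision=4,suppress=True)
ims={n:ctrl.get_image(n) for n in ["scene","top"]}
red={}
for n,im in ims.items():
    f=im["frame"].astype(int); m=((f[...,2]>70)&(f[...,1]<0.45*f[...,2])&(f[...,0]<.45*f[...,2]))
    ys,xs=np.nonzero(m[150:260,225:340]); red[n]=np.array([xs.mean()+225,ys.mean()+150]); print(n,len(xs),red[n])
print("knob tri",tri([ray(ims[n],red[n]) for n in red]), "top at .13",atz(ims["top"],red["top"],.132),"scene at .121",atz(ims["scene"],red["scene"],.124))
t=ims["top"]; U=lambda a,b:(a/3.2+160,b/3.2+110)
print("pin top",atz(t,U(267,373),.11)); 
S=lambda a,b:(a/3.2+150,b/3.2+130)
print("handle end top",atz(t,U(78,410),.127)); print("handle end scene",atz(ims["scene"],S(712,96),.127))
# pose fit: bed corners (top), from top crop
from scipy.optimize import least_squares
mod=[("top",(-110,0,127),U(78,410)),("scene",(-110,0,127),S(711,97)),
("top",(0,315,50),U(279,52)),("top",(0,15,50),U(246,406)),("top",(300,315,50),U(633,81)),
("scene",(0,15,50),S(555,190))]
def W(p,c):
    th=p[2]; c=np.array(c)/1e3; ex=np.array([np.cos(th),np.sin(th),0]); ey=np.array([-np.sin(th),np.cos(th),0])
    return np.array([p[0],p[1],0])+c[0]*ex+c[1]*ey+[0,0,c[2]]
f=lambda p:np.concatenate([proj(ims[n],W(p,c))-u for n,c,u in mod])
r=least_squares(f,[.5,.145,-1.57],loss="soft_l1"); print(r.x,r.fun.reshape(-1,2))
th=r.x[2];ex=np.array([np.cos(th),np.sin(th)]);ey=np.array([-ex[1],ex[0]]);print(ex,ey)
for nm,c in [("end",(-110,0,127)),("pivot",(270,0,85)),("neckend",(-20,0,100))]: print(nm,W(r.x,c))
k=tri([ray(ims[n],red[n]) for n in red])[0][:2]-r.x[:2]; print("knob in cutter",k@ex,k@ey)
k=atz(t,U(267,373),.11)[:2]-r.x[:2]; print("pin in cutter",k@ex,k@ey)
E
```

```text
scene 7 [312.2857 167.    ]
top 6 [243.5 243. ]
knob tri (array([0.4983, 0.1146, 0.1293]), [np.float64(0.0009042387973514478), np.float64(0.0009042387973514931)]) top at .13 [0.498  0.1134 0.132 ] scene at .121 [0.495  0.1172 0.124 ]
pin top [0.5385 0.1158 0.11  ]
handle end top [0.5123 0.2583 0.127 ]
handle end scene [0.5171 0.2622 0.127 ]
[ 0.5004  0.149  -1.6907] [[ 0.0428 -0.5337]
 [-1.805  -1.0886]
 [-0.4615 -1.3356]
 [-2.4762 -0.5439]
 [ 0.8411  0.0815]
 [-0.0915 -1.1589]]
[-0.1197 -0.9928] [ 0.9928 -0.1197]
end [0.5136 0.2582 0.127 ]
pivot [ 0.4681 -0.119   0.085 ]
neckend [0.5028 0.1689 0.1   ]
knob in cutter 0.03447678703615079 0.001983885569185589
pin in cutter 0.028465140147565963 0.04172883025335741
```

Request:
carry_out(series=[[0.6,-1,0.25,0,0,-0.5,0],[0.6,-1,0.25,0,0,-0.5,0],[0.6,-1,0.25,0,0,-0.5,0],[0.6,-1,0.25,0,0,-0.5,0],[0.6,-1,0.25,0,0,-0.5,0],[0.6,-1,0.25,0,0,-0.5,0],[0.6,-1,0.25,0,0,-0.5,0],[0.6,-1,0.25,0,0,-0.5,0],[0.6,-1,0.25,0,0,-0.5,0],[0.6,-1,0.25,0,0,-0.5,0],[0.6,-1,0.25,0,0,-0.5,0],[0.6,-1,0.25,0,0,-0.5,0]])

```text
t: 3.1
tool_pos: [0.4329, 0.2707, 0.3067]
tool_rot: [1.53, 2.743, 0.001]
contact_force: [0.3, 0.4, 0.3]
opening: -0.0003
```

```bash
python3 - <<'E'
from h import *
import h
np.set_printoptions(precision=4,suppress=True)
h.ctrl_obs=o=ctrl.get_obs(); print(o["t"],o["q"],o["tool_pos"],Rn.from_rotvec(o["tool_rot"]).as_matrix())
im=ctrl.get_image("wrist"); cv2.imwrite("pics/wrist2.png",im["frame"])
hh={"handle_end":.127,"catch_knob":.121,"catch_pin":.1035,"cutter":0}
for k in hh:
    r=ctrl.mark_of(im,k)
    if r: px=np.array(r[0]["position"])*[560,420]; print(k,px,r[0]["p"],atz(im,px,hh[k]))
E
```

```text
3.1 [ 0.4129 -0.2586  1.7776  0.      1.6221 -0.1401] [0.4329 0.2707 0.3067] [[-0.5253  0.8509  0.0004]
 [ 0.8509  0.5253  0.0002]
 [-0.0001  0.0005 -1.    ]]
handle_end [338.016 225.792] 0.7 [0.5098 0.2604 0.127 ]
```

View pics/wrist2.png

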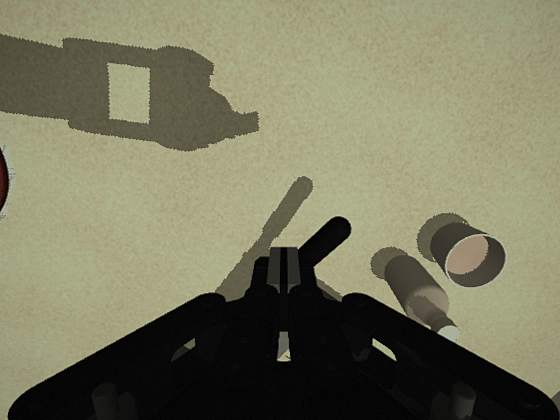

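Request:
carry_out(series=[[0.3,-0.887,-0.3,0,0,0,0],[0.3,-0.887,-0.3,0,0,0,0],[0.3,-0.887,-0.3,0,0,0,0],[0.3,-0.887,-0.3,0,0,0,0],[0.3,-0.887,-0.3,0,0,0,0],[0.3,-0.887,-0.3,0,0,0,0],[0,0,-0.94,0,0,0,0],[0,0,-0.94,0,0,0,0],[0,0,-0.94,0,0,0,0],[0,0,-0.94,0,0,0,0],[0,0,-0.94,0,0,0,0],[0,0,-0.8,0,0,0,0]])

```text
t: 4.55
tool_pos: [0.4764, 0.1398, 0.122]
tool_rot: [-1.524, -2.745, 0.001]
contact_force: [-0.1, 0.2, 0.3]
opening: 0.0002
```

```bash
python3 - <<'E'
from h import *
import h
o=ctrl.get_obs(); print(o["t"],o["tool_pos"],o["contact_force"])
for n in ["scene","top"]:
    im=ctrl.get_image(n)
    c={"scene":(150,130,250,140),"top":(160,150,200,150)}[n]
    a=im["frame"][c[1]:c[1]+c[3],c[0]:c[0]+c[2]]
    a=cv2.convertScaleAbs(a,alpha=1.8)
    cv2.imwrite(f"pics/{n}3.png",cv2.resize(a,None,fx=3.2,fy=3.2,interpolation=cv2.INTER_CUBIC))
    print(proj(im,o["tool_pos"]))
E
```

```text
4.55 [0.47635518 0.13978052 0.12198325] [-0.11927706  0.24812577  0.26831757]
[318.46567358 159.41124198]
[233.28075933 252.06319405]
```

View pics/top3.png

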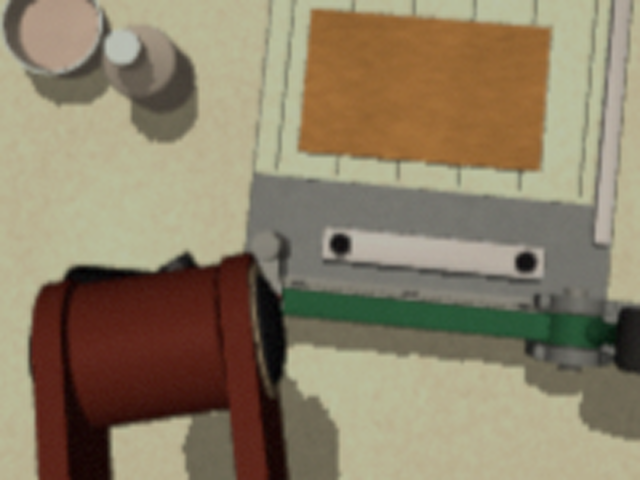

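View pics/scene3.png

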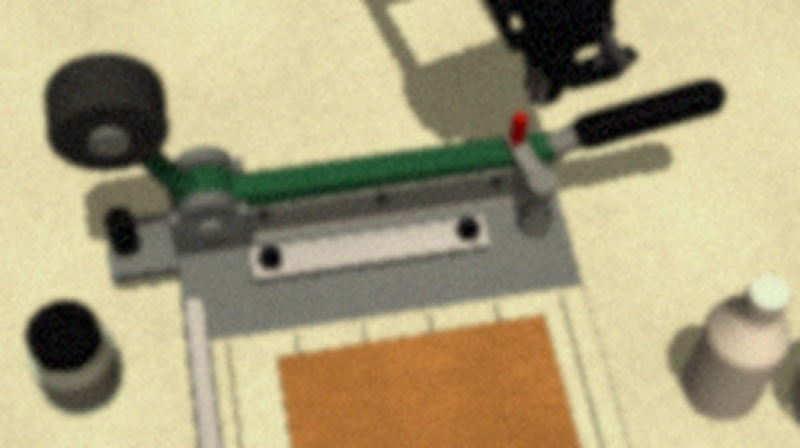

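Request:
carry_out(series=[[0.26,-0.22,-0.16,0,0,0,0],[0.24,-0.22,0,0,0,0,0],[0.06,-0.2,0,0,0,0,0],[0.06,-0.2,0,0,0,0,0],[0.06,-0.2,0,0,0,0,0],[0,0,0,0,0,0,0]])

```text
t: 5.25
tool_pos: [0.4953, 0.1119, 0.1205]
tool_rot: [1.528, 2.742, 0.001]
contact_force: [-0.1, -0.4, 0.3]
opening: 0.0003
```

```bash
cat > look.py <<'E'
from h import *
import sys
def look(tag,names=("scene","top"),al=1.8):
    o=ctrl.get_obs(); print(o["t"],o["tool_pos"],o["contact_force"])
    for n in names:
        im=ctrl.get_image(n)
        c={"scene":(150,60,250,187),"top":(160,130,250,150)}[n]
        a=im["frame"][c[1]:c[1]+c[3],c[0]:c[0]+c[2]]
        cv2.imwrite(f"pics/{n}_{tag}.png",cv2.resize(cv2.convertScaleAbs(a,alpha=al),None,fx=3.2,fy=3.2,interpolation=cv2.INTER_CUBIC))
look(sys.argv[1],sys.argv[2].split(","))
E
python3 look.py a scene
```

```text
5.25 [0.49534559 0.11186421 0.12047918] [-0.05916916 -0.39466371  0.3249792 ]
```

View pics/scene_a.png

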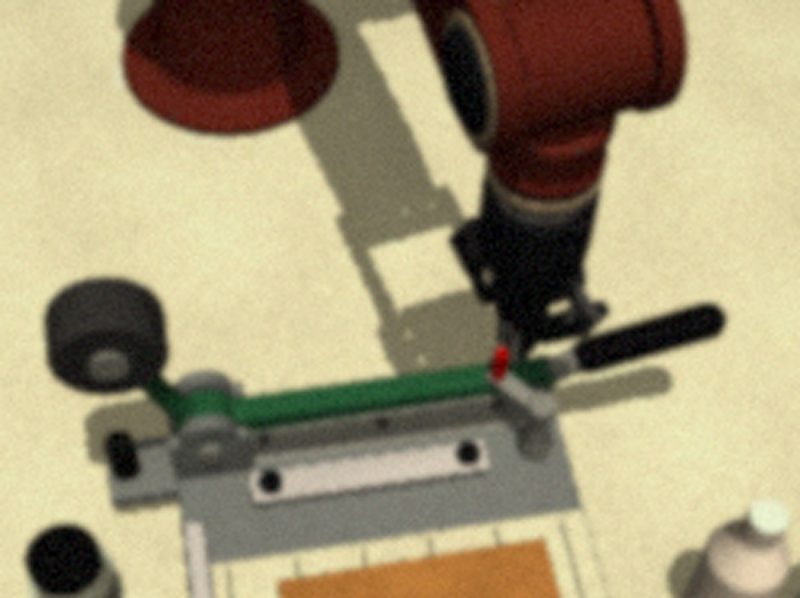

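Request:
carry_out(series=[[0.13,-0.24,-0.08,0,0,0,0],[0.13,-0.24,0,0,0,0,0],[0.2,-0.15,0,0,0,0,0],[0.2,-0.15,0,0,0,0,0],[0.2,-0.1,0,0,0,0,0],[0.15,-0.05,0,0,0,0,0],[0,0,0,0,0,0,0]])

```text
t: 6.0
tool_pos: [0.5196, 0.0894, 0.1175]
tool_rot: [-1.527, -2.743, 0.001]
contact_force: [-2.4, 2.2, 1.9]
opening: 0.0001
```

```bash
python3 look.py b scene
```

```text
6.0 [0.5195727  0.08938074 0.11749128] [-2.36543594  2.24923676  1.89629444]
```

View pics/scene_b.png

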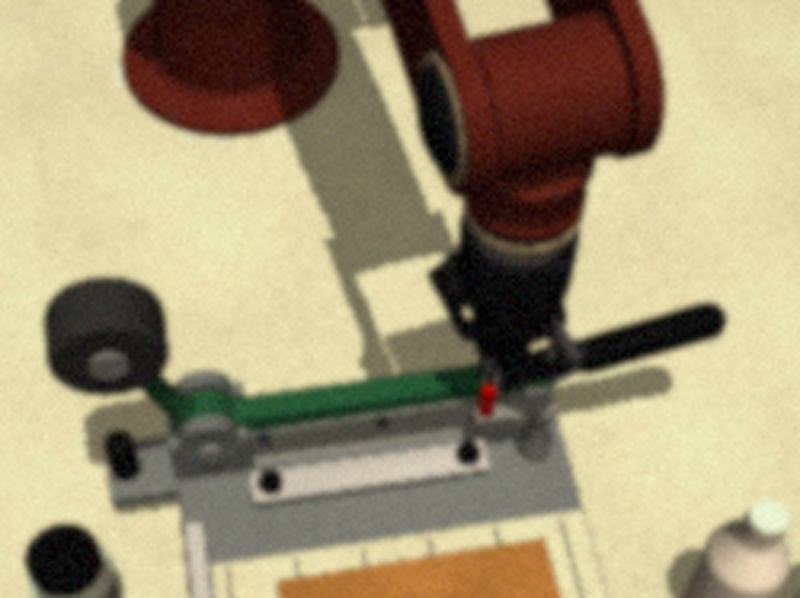

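Request:
carry_out(series=[[-0.3,0.4,0,0,0,0,0],[-0.3,0.2,0.6,0,0,0,0],[0,0,1,0,0,0,0],[0,0.3,1,0,0,0,0],[0,1,1,-1,0,0,0],[0,1,1,-1,0,0,0],[0,1,0.5,-1,0,0,0],[0,1,0,0,0,0,0],[0,1,0,0,0,0,0],[0,1,0,0,0,0,0],[0,1,0,0,0,0,0],[0,1,0,0,0,0,0]])

```text
t: 7.25
tool_pos: [0.5044, 0.3136, 0.2455]
tool_rot: [1.443, 2.595, -0.39]
contact_force: [0.4, 0.4, -0.1]
opening: -0.0001
```

```bash
python3 look.py c scene,top; python3 -c "
from h import *
np.set_printoptions(precision=4,suppress=True)
o=ctrl.get_obs();print(o['q'],o['tool_pos']);print(Rn.from_rotvec(o['tool_rot']).as_matrix())"
```

```text
7.25 [0.50435141 0.31358316 0.2454636 ] [ 0.37086202  0.41076934 -0.11229739]
[ 0.5517  0.0897  1.5716 -0.2553  1.6363 -0.0036] [0.5042 0.3147 0.2452]
[[-0.5296  0.8482  0.0023]
 [ 0.8103  0.5067 -0.2945]
 [-0.251  -0.1541 -0.9556]]
```

View pics/scene_c.png

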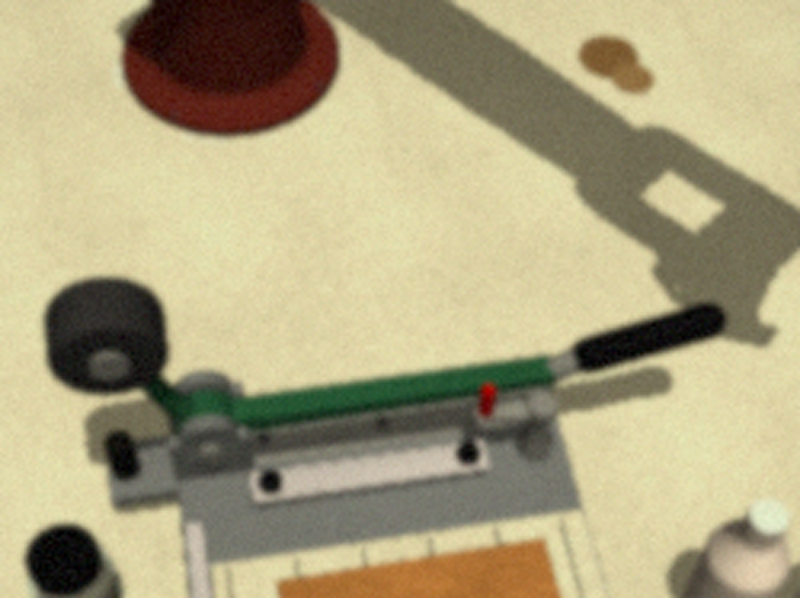

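View pics/top_c.png

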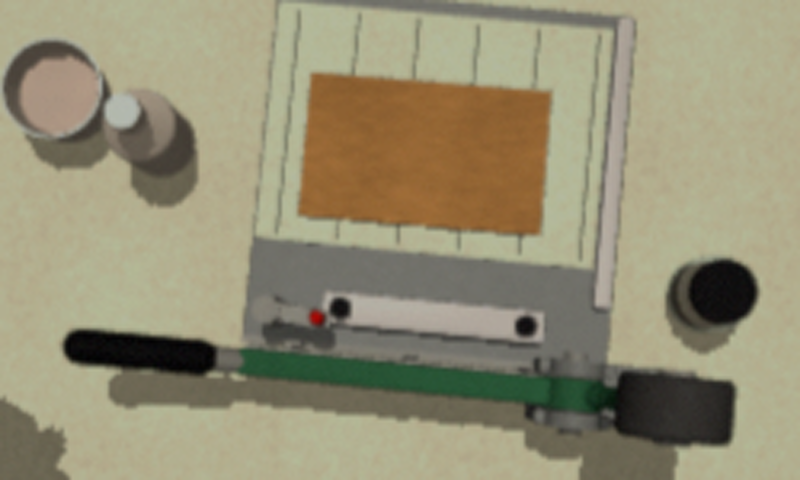

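```bash
cat > kin.py <<'E'
import numpy as np
from scipy.optimize import least_squares
from scipy.spatial.transform import Rotation as Rn
Rz=lambda a:Rn.from_euler('z',a).as_matrix(); Ry=lambda a:Rn.from_euler('y',a).as_matrix()
D=[([1.036,.0527,1.6129,0,1.476,-.119],[.2524,.5717,.2313],[.6484,3.0739,0]),
([.4129,-.2586,1.7776,0,1.6221,-.1401],[.4329,.2707,.3067],[1.53,2.743,.001]),
([.5517,.0897,1.5716,-.2553,1.6363,-.0036],[.5042,.3147,.2452],[1.443,2.595,-.39])]
def fk(q,k):
    h,L1,L2,o1,Dt=k
    A=Rz(q[0]);B=A@Ry(q[1]);C=A@Ry(q[1]+q[2]);E=C@Rz(q[3])@Ry(q[4])
    w=A@[0,o1,h]+B@[0,0,L1]+C@[0,0,L2]
    return w+E@[0,0,Dt],E@Rz(q[5]),w
if __name__=="__main__":
    np.set_printoptions(precision=4,suppress=True)
    for q,p,r in D:
        R=Rn.from_rotvec(r).as_matrix(); print(fk(q,[0]*5)[1].T@R)
    f=lambda k:np.concatenate([fk(q,k)[0]-p for q,p,r in D])
    s=least_squares(f,[.3,.5,.5,.07,.3]); print(s.x,s.fun)
E
python3 kin.py
```

```text
[[ 0.     -1.     -0.    ]
 [ 1.      0.     -0.0001]
 [ 0.0001 -0.      1.    ]]
[[ 0.0002 -1.     -0.0004]
 [ 1.      0.0002 -0.0003]
 [ 0.0003 -0.0004  1.    ]]
[[-0.0027 -1.      0.0005]
 [ 1.     -0.0027 -0.0003]
 [ 0.0003  0.0005  1.    ]]
[0.1819 0.3841 0.6039 0.074  0.2772] [ 0.0006  0.0006 -0.0003 -0.0001 -0.0003  0.0005 -0.0009 -0.     -0.0003]
```

```bash
cat > ik.py <<'E'
from kin import *
k=np.array([.1819,.3841,.6039,.074,.2772])
LO=np.array([-3.01,-1.01,.06,-1.02,.09,-3.14]);HI=np.array([3.01,2.22,2.58,4.17,2.62,3.14])
def ik(tip,d,up=None):
    h,L1,L2,o,Dt=k
    w=np.array(tip)-Dt*np.array(d); r2=w[0]**2+w[1]**2-o*o
    if r2<0: return None
    r=np.sqrt(r2); q1=np.arctan2(w[1],w[0])-np.arctan2(o,r); z=w[2]-h
    c=(r*r+z*z-L1*L1-L2*L2)/(2*L1*L2)
    if abs(c)>1: return None
    q3=np.arccos(c); q2=np.arctan2(r,z)-np.arctan2(L2*np.sin(q3),L1+L2*np.cos(q3))
    v=(Rz(q1)@Ry(q2+q3)).T@d; q5=np.arccos(v[2]); q4=np.arctan2(v[1],v[0])
    q6=0
    if up is not None: # tool x axis along up (projected)
        E=Rz(q1)@Ry(q2+q3)@Rz(q4)@Ry(q5)@Rz(np.pi/2); u=E.T@up; q6=np.arctan2(u[1],u[0])
    return np.array([q1,q2,q3,q4,q5,q6])
def margin(q): return min((q-LO).min(),(HI-q).min())
if __name__=="__main__":
    np.set_printoptions(precision=2,suppress=True)
    end=np.array([.513,.259])
    for az in range(-120,60,15):
        for el in (0,15,30,45):
            d=np.array([np.cos(np.radians(el))*np.cos(np.radians(az)),np.cos(np.radians(el))*np.sin(np.radians(az)),-np.sin(np.radians(el))])
            ms=[];
            for z,yo in ((.085,0),(.18,-.02),(.3,-.08)):
                tip=np.array([end[0],end[1]+yo,z])+.025*np.array([d[0],d[1],0])
                q=ik(tip,d); ms.append(-9 if q is None else margin(q[:5]))
            if min(ms)>0.03: print(az,el,np.array(ms),q)
E
python3 ik.py
```

```text
Traceback (most recent call last):
  File "ik.py", line 27, in <module>
    q=ik(tip,d); ms.append(-9 if q is None else margin(q[:5]))
                                                ~~~~~~^^^^^^^
  File "ik.py", line 17, in margin
    def margin(q): return min((q-LO).min(),(HI-q).min())
                               ~^~~
ValueError: operands could not be broadcast together with shapes (5,) (6,)
```

```bash
sed -i 's/(q-LO).min(),(HI-q).min()/(q-LO[:len(q)]).min(),(HI[:len(q)]-q).min()/' ik.py; python3 ik.py
```

```text
-120 15 [0.4  0.32 0.15] [ 0.45  0.43  1.41 -0.87  2.35  0.  ]
-120 30 [0.52 0.46 0.34] [ 0.43  0.33  1.42 -0.68  2.22  0.  ]
-120 45 [0.63 0.59 0.51] [ 0.4   0.22  1.45 -0.51  2.08  0.  ]
-105 30 [0.37 0.32 0.21] [ 0.49  0.25  1.52 -0.81  2.08  0.  ]
-105 45 [0.5  0.47 0.4 ] [ 0.45  0.15  1.53 -0.62  1.96  0.  ]
-90 30 [0.23 0.2  0.11] [ 0.54  0.14  1.64 -0.91  1.91  0.  ]
-90 45 [0.39 0.37 0.32] [ 0.49  0.05  1.63 -0.7   1.82  0.  ]
-75 30 [0.11 0.09 0.04] [ 0.58  0.01  1.77 -0.98  1.73  0.  ]
-75 45 [0.3  0.29 0.26] [ 0.52 -0.05  1.74 -0.76  1.67  0.  ]
-60 45 [0.21 0.23 0.23] [ 0.53 -0.17  1.85 -0.79  1.5   0.  ]
-45 45 [0.14 0.19 0.24] [ 0.52 -0.3   1.96 -0.78  1.32  0.  ]
-30 45 [0.1  0.19 0.3 ] [ 0.48 -0.43  2.06 -0.72  1.14  0.  ]
-15 45 [0.12 0.28 0.43] [ 0.4  -0.55  2.15 -0.56  0.96  0.  ]
0 45 [0.22 0.27 0.36] [ 0.29 -0.65  2.21 -0.28  0.84  0.  ]
15 45 [0.17 0.23 0.32] [ 0.17 -0.69  2.23  0.09  0.82  0.  ]
30 45 [0.15 0.22 0.33] [ 0.04 -0.68  2.23  0.42  0.92  0.  ]
45 30 [0.06 0.11 0.24] [-0.14 -0.71  2.34  0.97  0.99  0.  ]
45 45 [0.18 0.26 0.4 ] [-0.05 -0.61  2.18  0.64  1.08  0.  ]
```

```bash
cat > plan.py <<'E'
from ik import *
from station import ctrl
np.set_printoptions(precision=4,suppress=True)
def tgt(az,el,s=-1):
    az,el=np.radians([az,el]); d=np.array([np.cos(el)*np.cos(az),np.cos(el)*np.sin(az),-np.sin(el)])
    n=np.array([np.sin(el)*np.cos(az),np.sin(el)*np.sin(az),np.cos(el)])
    x=s*n; return np.column_stack([x,np.cross(d,x),d])
if __name__=="__main__":
    o=ctrl.get_obs(); R=Rn.from_rotvec(o["tool_rot"]).as_matrix(); print(o["t"],o["q"],o["tool_pos"])
    for s in (-1,1):
        T=tgt(-96,40,s); print(s,"rot",Rn.from_matrix(T@R.T).as_rotvec())
        for tip in ([.52,.33,.2],[.52,.33,.065],[.513,.26,.065],[.513,.26,.093],[.51,.24,.2],[.505,.17,.33]):
            q=ik(tip,T[:,2],T[:,0]); print(tip,q,margin(q))
E
python3 plan.py
```

```text
7.35 [ 0.5517  0.0897  1.5716 -0.2553  1.6363 -0.0036] [0.5042 0.3147 0.2452]
-1 rot [-0.5761 -0.2826 -0.5737]
[0.52, 0.33, 0.2] [ 0.6877  0.4767  1.3366 -0.619   1.9554  0.7447] 0.40098107851335296
[0.52, 0.33, 0.065] [ 0.6877  0.5965  1.413  -0.5841  1.7935  0.8609] 0.4358831550706883
[0.513, 0.26, 0.065] [ 0.6179  0.4718  1.5826 -0.6201  1.7209  0.8345] 0.3998920615848476
[0.513, 0.26, 0.093] [ 0.6179  0.4393  1.5736 -0.6242  1.7548  0.8099] 0.39579916245754965
[0.51, 0.24, 0.2] [ 0.5969  0.3025  1.5544 -0.6585  1.8682  0.6976] 0.36148338834307436
[0.505, 0.17, 0.33] [ 0.512   0.1173  1.5449 -0.7428  1.9633  0.4966] 0.27721942047563264
1 rot [-0.1351  1.4167  2.0806]
[0.52, 0.33, 0.2] [ 0.6877  0.4767  1.3366 -0.619   1.9554 -2.3969] 0.40098107851335296
[0.52, 0.33, 0.065] [ 0.6877  0.5965  1.413  -0.5841  1.7935 -2.2807] 0.4358831550706883
[0.513, 0.26, 0.065] [ 0.6179  0.4718  1.5826 -0.6201  1.7209 -2.3071] 0.3998920615848476
[0.513, 0.26, 0.093] [ 0.6179  0.4393  1.5736 -0.6242  1.7548 -2.3317] 0.39579916245754965
[0.51, 0.24, 0.2] [ 0.5969  0.3025  1.5544 -0.6585  1.8682 -2.444 ] 0.36148338834307436
[0.505, 0.17, 0.33] [ 0.512   0.1173  1.5449 -0.7428  1.9633 -2.645 ] 0.27721942047563264
```

Request:
carry_out(series=[[0.07,0.1,-0.22,-0.72,-0.354,-0.718,0],[0.07,0.1,-0.22,-0.72,-0.354,-0.718,0],[0.07,0.1,-0.22,-0.72,-0.354,-0.718,0],[0.07,0.1,-0.22,-0.72,-0.354,-0.718,0],[0.07,0.1,-0.22,-0.72,-0.354,-0.718,0],[0.07,0.1,-0.22,-0.72,-0.354,-0.718,0],[0.07,0.1,-0.22,-0.72,-0.354,-0.718,0],[0.07,0.1,-0.22,-0.72,-0.354,-0.718,0],[0,0,-1,0,0,0,0],[0,0,-1,0,0,0,0],[0,0,-1,0,0,0,0],[0,0,-1,0,0,0,0]])

```text
t: 8.55
tool_pos: [0.5181, 0.3312, 0.0989]
tool_rot: [1.808, 1.62, -0.842]
contact_force: [0.3, -0.5, 0.2]
opening: 0.0001
```

```bash
python3 plan.py | head -2; python3 look.py d scene,top
```

```text
8.55 [ 0.691   0.5796  1.3731 -0.5877  1.844   0.8349] [0.5181 0.3312 0.0989]
-1 rot [-0.0003  0.0006  0.0041]
8.55 [0.51813526 0.33118855 0.09893449] [ 0.26181669 -0.51964876  0.16414421]
```

View pics/scene_d.png

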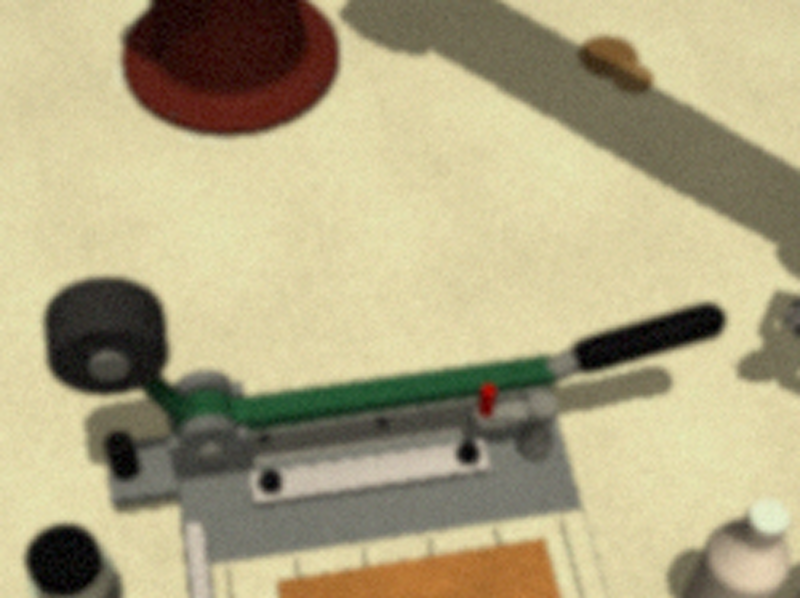

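View pics/top_d.png

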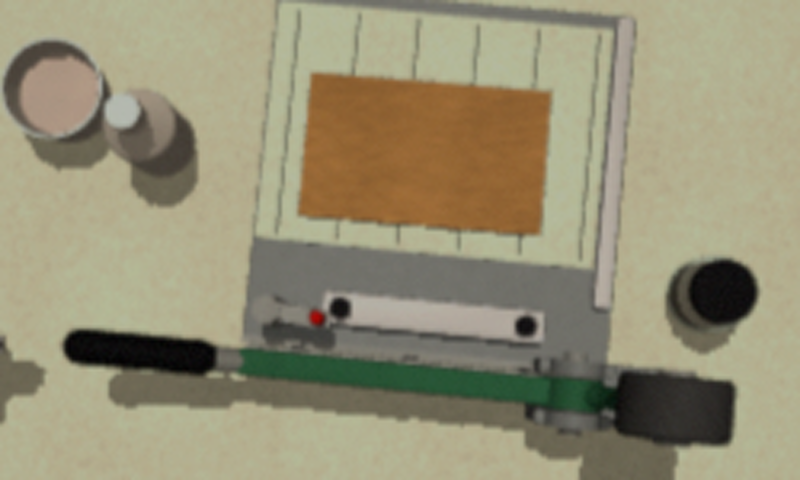

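Request:
carry_out(series=[[0,0,-0.74,0,0,0,0],[0,0,-0.74,0,0,0,0],[-0.06,-0.69,0,0,0,0,0],[-0.06,-0.69,0,0,0,0,0],[-0.06,-0.69,0,0,0,0,0],[-0.06,-0.69,0,0,0,0,0],[0,0,0.4,0,0,0,0],[0,0,0,0,0,0,0]])

```text
t: 9.45
tool_pos: [0.5137, 0.2637, 0.0759]
tool_rot: [1.81, 1.619, -0.837]
contact_force: [0.0, 0.9, 1.3]
opening: -0.0
```

```bash
python3 plan.py | head -1; python3 look.py e scene,top
```

```text
9.45 [ 0.6225  0.5089  1.5176 -0.6179  1.7449  0.8278] [0.5137 0.2637 0.0759]
9.45 [0.51367176 0.26368472 0.07587858] [0.02862351 0.92403926 1.31394197]
```

View pics/scene_e.png

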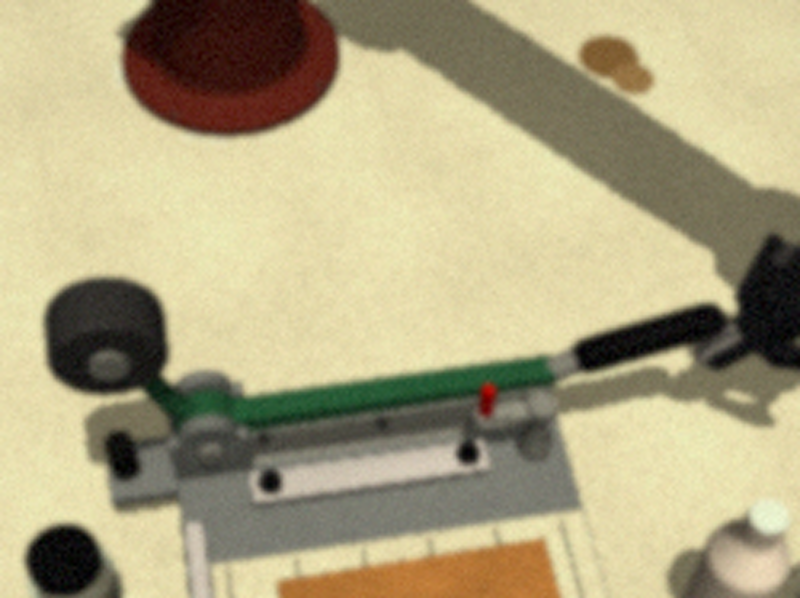

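View pics/top_e.png

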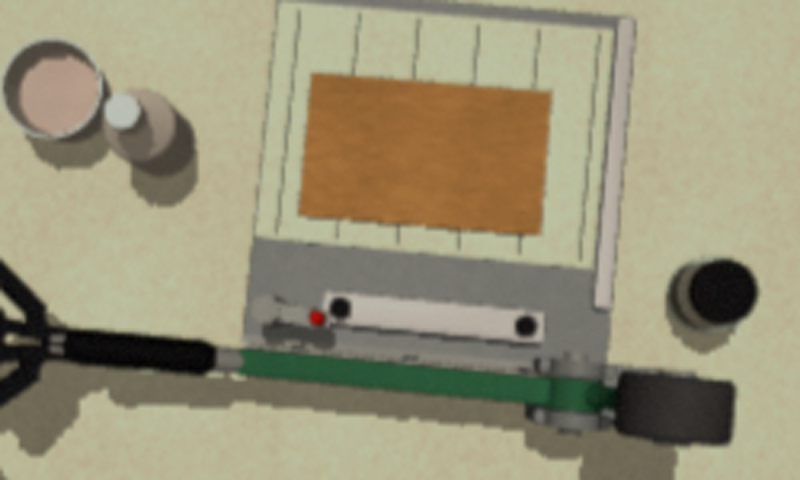

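Request:
carry_out(series=[[-0.04,-0.1,0.3,0,0,0,0],[-0.04,-0.1,0.3,0,0,0,0],[0,-0.06,0.38,0,0,0,0],[0,-0.06,0.38,0,0,0,0],[0,-0.06,0.38,0,0,0,0],[-0.01,-0.06,0.38,0,0,0,0],[-0.01,-0.1,0.37,0,0,0,0],[-0.01,-0.1,0.37,0,0,0,0]])

```text
t: 10.35
tool_pos: [0.5102, 0.247, 0.147]
tool_rot: [1.808, 1.62, -0.839]
contact_force: [0.3, 2.8, -0.3]
opening: 0.0002
```

```bash
python3 plan.py | head -1; python3 look.py f scene
```

```text
10.35 [ 0.6062  0.3927  1.5393 -0.6392  1.8139  0.757 ] [0.5102 0.247  0.147 ]
10.35 [0.51017343 0.24703971 0.14697699] [ 0.28259438  2.80702127 -0.28227064]
```

View pics/scene_f.png

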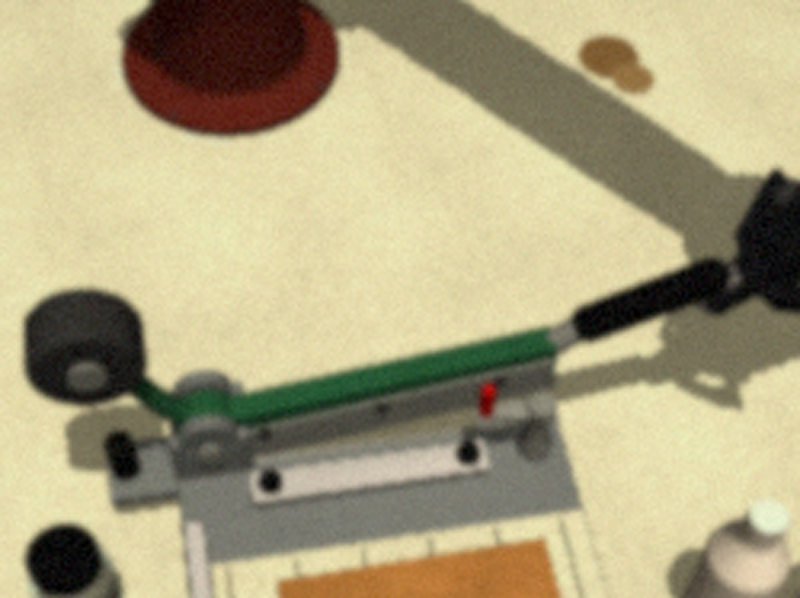

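Request:
carry_out(series=[[-0.02,-0.11,0.46,0,0,0,0],[-0.02,-0.13,0.46,0,0,0,0],[-0.02,-0.15,0.46,0,0,0,0],[-0.02,-0.16,0.46,0,0,0,0],[-0.02,-0.18,0.45,0,0,0,0],[-0.02,-0.19,0.45,0,0,0,0],[-0.02,-0.2,0.45,0,0,0,0],[-0.02,-0.21,0.45,0,0,0,0]])

```text
t: 11.2
tool_pos: [0.5057, 0.213, 0.2378]
tool_rot: [1.808, 1.619, -0.842]
contact_force: [0.0, -0.2, 0.4]
opening: -0.0
```

```bash
python3 plan.py | head -1; python3 look.py g scene
```

```text
11.2 [ 0.5685  0.2458  1.5584 -0.6815  1.8947  0.6454] [0.5057 0.213  0.2378]
11.2 [0.5056742  0.21302321 0.23776064] [ 0.02359073 -0.22267565  0.36402829]
```

View pics/scene_g.png

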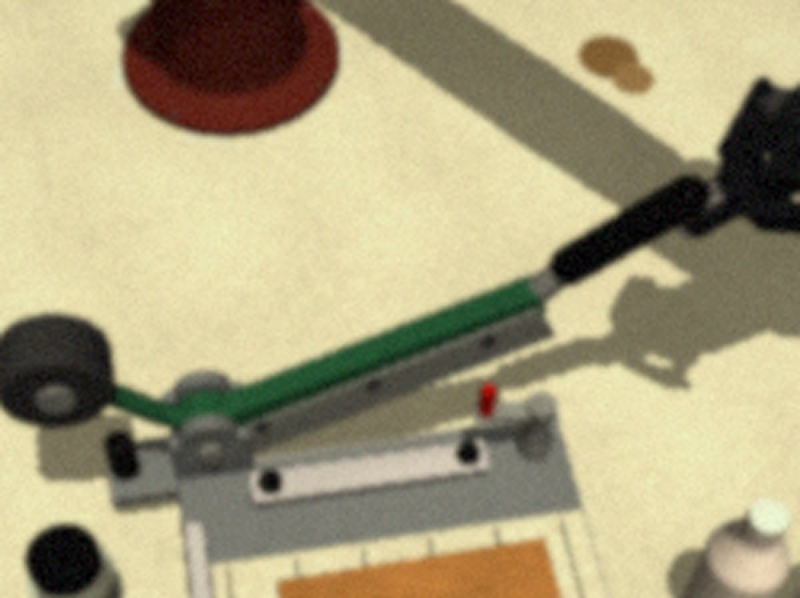

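Request:
carry_out(series=[[-0.03,-0.24,0.43,0,0,0,0],[-0.03,-0.25,0.43,0,0,0,0],[-0.03,-0.27,0.42,0,0,0,0],[-0.03,-0.28,0.41,0,0,0,0],[-0.03,-0.29,0.4,0,0,0,0],[-0.03,-0.3,0.4,0,0,0,0],[0,0,0,0,0,0,0],[0,0,0,0,0,0,0]])

```text
t: 12.05
tool_pos: [0.5015, 0.1728, 0.2992]
tool_rot: [1.809, 1.619, -0.84]
contact_force: [-0.0, 0.4, 0.7]
opening: -0.0001
```

```bash
python3 plan.py | head -1; python3 look.py h scene
```

```text
12.05 [ 0.5196  0.1331  1.5805 -0.724   1.9317  0.5448] [0.5015 0.1728 0.2992]
12.05 [0.50145785 0.17277707 0.29923363] [-0.02308638  0.4046305   0.67628542]
```

View pics/scene_h.png

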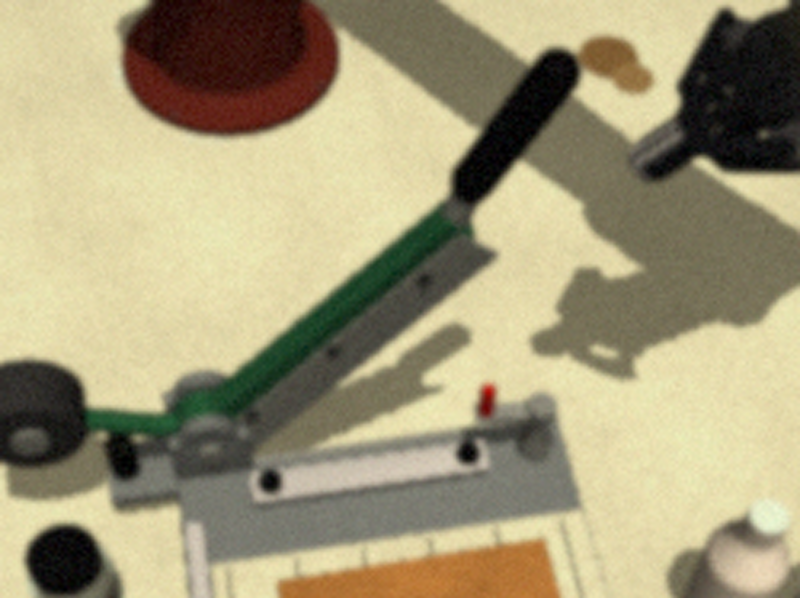

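Now the arm has left the fingers and is rising by itself. I back off and check that it stays up.

Request:
carry_out(series=[[0,0.6,0,0,0,0,0],[0,1,0,0,0,0,0],[0,1,0,0,0,0,0],[0,1,0,0,0,0,0],[0,1,0,0,0,0,0],[0,0.6,0,0,0,0,0],[0,0,0,0,0,0,0],[0,0,0,0,0,0,0],[0,0,0,0,0,0,0],[0,0,0,0,0,0,0],[0,0,0,0,0,0,0],[0,0,0,0,0,0,0]])

```text
t: 13.3
tool_pos: [0.5015, 0.3024, 0.2993]
tool_rot: [1.809, 1.619, -0.841]
contact_force: [-0.5, -0.1, 1.0]
opening: -0.0002
```

Request:
carry_out(series=[[0,0,0,0,0,0,0],[0,0,0,0,0,0,0],[0,0,0,0,0,0,0],[0,0,0,0,0,0,0],[0,0,0,0,0,0,0],[0,0,0,0,0,0,0],[0,0,0,0,0,0,0],[0,0,0,0,0,0,0],[0,0,0,0,0,0,0],[0,0,0,0,0,0,0]])

```text
t: 14.3
tool_pos: [0.5014, 0.3029, 0.299]
tool_rot: [1.808, 1.619, -0.841]
contact_force: [0.7, -0.1, 0.4]
opening: -0.0
```

```bash
python3 look.py i scene,top
```

```text
14.3 [0.50144382 0.30291976 0.29904346] [ 0.7328947  -0.11757971  0.41764745]
```

View pics/scene_i.png

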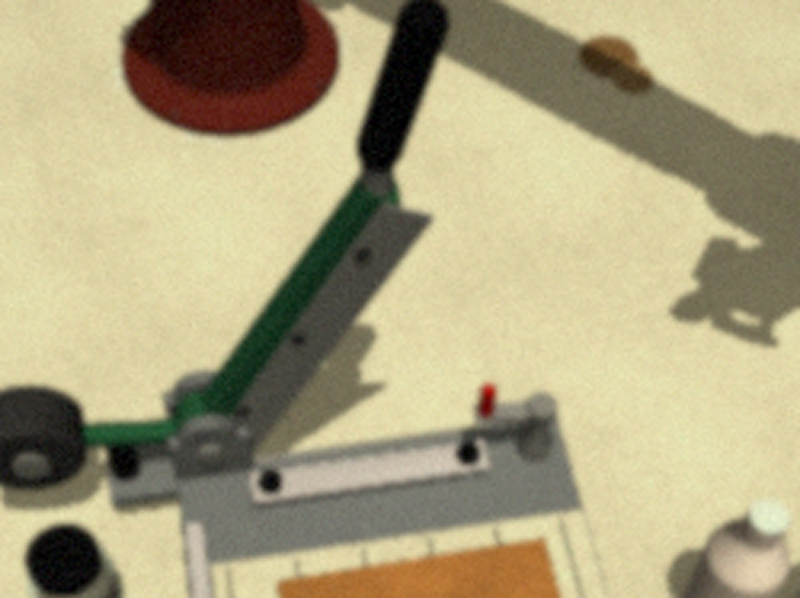

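View pics/top_i.png

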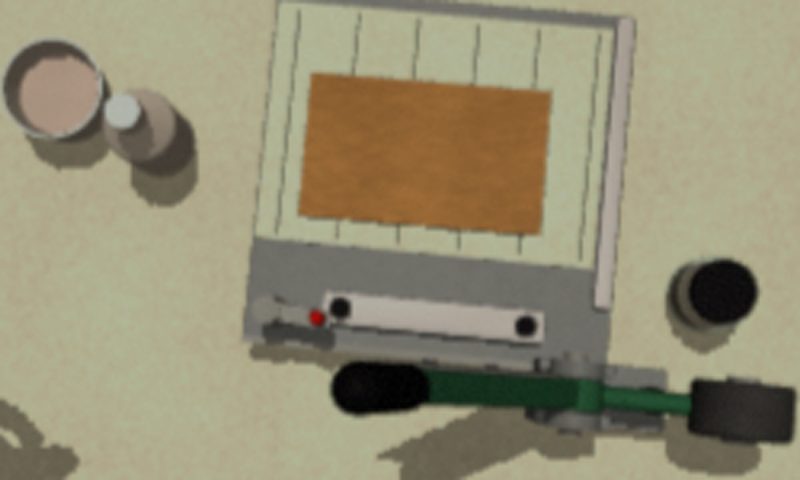

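The arm is up with its tail on the buffer. The catch is clear, the board, jar, bottle and tub haven't moved, and the robot is free of everything, so I'm handing in.

```bash
python3 -c "
from station import ctrl
print(ctrl.finish_job())"
```

```text
the job is handed in; nothing more can be done
None
```

The board cutter is open, with the blade arm staying up by itself, and I handed the job in at about 14.4 s of the 51 s allowed.

- **Catch:** I pushed the red knob round with the shut fingertips until the catch stood at about 1.3 rad, judged by eye from the pictures. The largest push force I read was about 4 N.
- **Arm:** I lifted the arm slowly from under the black handle's end, at about 0.3 rad/s, with about 3 N or less at each reading. It left the fingers past its balance point and rose alone. I did not grip the handle, and I kept clear of the blade.
- **Last checks:** the final scene and top pictures, taken about 2 s after the fingers backed away, show:
  - the arm raised with its tail on the buffer;
  - the catch still clear of the arm;
  - the board, jar, bottle and tub where they stood at the start;
  - the tool well clear, with only noise-level force.

**Disagreements in the measurements:**
- The two fixed cameras put the handle end 4 to 6 mm apart.
- The networks' catch-knob estimate was about 7 mm inconsistent between views, and their catch-pin height was about 20 mm low. I used the red colour centroid and the cutter's stated sizes instead.
- The close wrist view was blocked by the gripper and found only the handle end.

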